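# Time the pulley and pin it

### The job

Turn the toothed pulley on the timing fixture by its rim until the mark engraved on the rim faces the fixed pointer. The mark only brings the hole in the pulley to within a few millimetres of the bore hidden beneath it, so then take the steel timing pin from its rest, put it in the pulley's hole, and rock the pulley a little with it, pressing gently and never forcing, until the pin drops fully home; then let go. Keep the pin upright and leave the other things on the bench alone.

Things in the scene. Friction and masses are not known exactly. Their poses are not given: they have to be found in the camera images.
- fixture: The timing fixture, fixed to the bench: a grey plate 200 x 170 x 10 mm with the pulley flat on a vertical shaft at the origin; x points from the shaft to the pointer. Under the pulley a steel block (top 34 mm above the bench, 4 mm below the lug) has the bore, 13 mm wide, 52 mm from the axis, 2 to 4 mm to one side of the pointer line or the other: not measured, to be found by feel with the pin.
- pulley: The pulley, an aluminium wheel 150 mm in diameter lying flat on the fixture; origin on its axis at bench height, x points along the first spoke to the mark. It turns both ways (at least a half turn from timed) against a steady bearing drag of about 0.15 N m (2 N at the rim) and stays where it is left.
- hub (a point): Centre of the pulley on its axis, level with the rim's top, 60 mm above the bench. The rim is an upright wall 9 mm thick (radius 66 to 75 mm), 36 to 60 mm above the bench; hub radius 16 mm, top 59 mm. Three spokes 12 mm wide, tops 51 mm above the bench, at 0, 120 and 240 degrees from the mark leave three open windows where a finger can go down inside the rim.
- mark (a point): The engraved mark: a dark radial line 2.6 mm wide across the top of the rim and down its outer face, in line with the first spoke, which carries the hole. The point lies at the outer top edge of the rim, 75 mm from the axis. It faces the pointer when it lies straight ahead of the pointer's tip.
- pointer (a point): Tip of the fixed steel pointer, a small cone on a post outside the rim that points at the pulley's axis; the tip is 79 mm from the axis and 33 mm above the bench. The pointer and post are nowhere higher than 40 mm above the bench.
- timing_hole (a point): Centre of the upper mouth of the hole in the pulley (13.5 mm wide, 16 mm deep, mouth 54 mm above the bench), in a lug 24 x 28 mm on the first spoke, 52 mm from the axis, on the same radius as the mark. Under it is the bore; a pin in this hole can also carry the pulley a little way round.
- pin_grip (a point): Middle of the knob of the loose timing pin (about 110 g). From the top: knob 20 mm in diameter, 34 mm tall; collar 22 mm in diameter, 4 mm thick; shank 12 mm in diameter, 40 mm long, with a 0.6 mm chamfer at the tip. The point is 61 mm above the tip and 21 mm above the collar's underside; z is the pin's axis.
- pin_collar (a point): Centre of the underside of the pin's collar, 40 mm above its tip. Home, the collar rests on the lug, 54 mm above the bench, with the tip clear of the bore's floor. While the tip only stands on the block beside the bore, the collar is 20 mm short of that.
- pin_rest: The pin's rest, fixed to the bench: a black block 50 x 50 x 46 mm with an upright hole 14 mm wide in which the pin stands with its collar on the block's top. Origin under its centre.
- torch: Bystander: a yellow torch body standing on the bench, 48 mm wide at the foot and 115 mm tall. Origin under its centre. Leave it.
- bin: Bystander: a yellow parts bin 120 x 100 x 50 mm. Origin under its centre. Leave it.
- driver: Bystander: a screwdriver lying on the bench. Leave it.

How it is judged:
By the outcome, as a careful person would: the job done as asked, in the order asked, and still so for the second after the job is handed in, with the robot touching nothing.
It also fails if it takes over 72 s, if anything falls off the work surface, if the arm or the gripper's body presses on something with over 40 N, if the wrist force passes 120 N, or if a joint passes its speed limit or range.

### The arm

A 7-joint arm with a two-finger parallel gripper is mounted at the origin on the work surface. World frame = base frame: x ahead of the robot, y to its left, z up, the work surface at z = 0. Lengths are in m, angles in rad, forces in N, time in s.
With the tool pointing down it reaches from about 0.425 to 0.875 m from the base axis. Payload 4.7 kg.
Tool frame: the origin (TCP) lies midway between the tips of the shut fingers; the grasp point (between the pads) lies 19 mm behind it; z points along the fingers, x is the direction in which the jaws open and shut, and the axes are right-handed (so a half turn about z gives the same grasp; the last joint's range is limited). The gripper opens to 87 mm and grips with 3 to 60 N. Pads are 19 mm wide; open, the fingers measure 117 mm over their backs; the gripper's body (75 mm by 190 mm) begins 51 mm behind the grasp point.
Start: joints at [-1.27, 0.321, -0.07, 1.45, 0.023, 1.371, -0.057], TCP at [0.184, 0.623, 0.223] pointing down, gripper open.
Joint ranges: [-2.86, 2.86], [-0.3, 2.09], [-1.38, 1.24], [0.06, 2.45], [-1.56, 4.7], [0.09, 2.05], [-2.69, 2.69]. Speed limits (rad/s): [2.57, 2.57, 3.14, 3.14, 3.14, 3.14, 3.14].

### API

Orientations are given as a rotation vector (axis times angle).
In Python, from bench import get_state, eyes, ticket gives the robot as it stands.
- The arm moves only by the tool carry_out, never from a script. Its argument "motion" is a list of rows, each a list of 2 entries, a list of its own where there are three numbers: the shift along the world's x, y, z in m, then the turn about the world's z in rad. A call has 1 to 20 rows; each row is the pose to reach, as a shift and turn from the pose commanded when the call began; what a row does not reach only later rows make up. A row lasts 1/10 s, in which the tool goes at most 50 mm and 8.59 degrees, less where a joint would pass 70% of its speed; a pose out of reach is approached as far as the arm can. A call with a gripper value outside its range is refused whole. "grip" is the gripper command: -1 is fully open, 1 is shut, values between are in proportion, set as the call begins (left out, the last holds). The fingers move at their own pace and stop on an object; "squeeze" is the grip in N (left out, the last holds). Time passes only in rows, so rows that repeat a pose let the fingers close. It gives the time, the measured TCP pose, the force and the opening at its end, in the units of the state.
- get_state(): the state, without advancing time (a new reading comes with each control period).
- eyes.get_image(name): name is "scene" or "top" or "wrist"; returns a dict with "pixels" (384x512x3 uint8, blue, green, red), "mtx" (3x3 intrinsics, pixels), "dist_coeffs" ([k1, k2, p1, p2, k3] as OpenCV has them; the pictures are not rectified), "extrinsics" (4x4, takes a point from camera to world coordinates). Camera axes: x right, y down, z forward; pixel columns grow to the right and rows downward; lengths in m; the calibration is good to about 2 mm. A picture is of the moment at which its call begins. There is no depth.
- ticket.close_job(): hands the job in, once; it reports no verdict.
The state is a dict: "time": time; "joint_positions": joint angles; "qd": joint speeds; "joint_torque": joint torques, N m; "position": TCP position; "tool_rot": TCP orientation; "ft_force": force on the tool from outside, world axes, zero at the start; "torque": the same for the moment, N m; "grip_width": opening from 0.0 (shut) to 1.0 (fully open).
Only numpy, scipy, OpenCV 4.12 (cv2) and the standard library are available. Lean on these libraries where they do the work, as an engineer would, in place of code of your own. Each camera call takes 0.05 s, during which the arm holds its last target. There are 200 camera calls.

## Working session

There is one attempt and no reset: what is moved stays moved. The work goes in short steps, Python scripts to look and compute and a tool call to move; the robot and the scene stay as the last step left them, time stands still between calls to the robot, and variables do not carry over. Pictures are saved under pics/ and viewed, about 8 in all and at most 12, crops included, and the job is handed in when it is done.

Besides the shell and the picture viewer there is one more tool, called after "Request:" as name([rows], argument=value, ...), one row to a line, values as JSON. carry_out: Moves the arm, as the interface text tells. Its arguments: {"type":"object","properties":{"motion":{"type":"array","items":{"type":"array"}},"grip":{"type":"number"},"squeeze":{"type":"number"}},"required":["motion"]}

```bash
mkdir -p pics; ls; cat > h.py <<'E'
import numpy as np, cv2
from bench import get_state, eyes, ticket
def img(n,save=None):
    d=eyes.get_image(n)
    d={k:np.array(v) for k,v in d.items()}
    if save: cv2.imwrite('pics/'+save,d['pixels'])
    return d
def ray(d,uv,z):
    p=cv2.undistortPoints(np.array(uv,float).reshape(-1,1,2),d['mtx'],d['dist_coeffs']).reshape(-1,2)
    v=np.c_[p,np.ones(len(p))]@d['extrinsics'][:3,:3].T; o=d['extrinsics'][:3,3]
    return o+v*((z-o[2])/v[:,2])[:,None]
def proj(d,P):
    E=np.linalg.inv(d['extrinsics']); r=cv2.Rodrigues(E[:3,:3])[0]
    return cv2.projectPoints(np.array(P,float).reshape(-1,3),r,E[:3,3],d['mtx'],d['dist_coeffs'])[0].reshape(-1,2)
E
python3 - <<'E'
from h import *
a=img('top','top0.png');b=img('scene','scene0.png')
import pickle;pickle.dump((a,b),open('d0.pkl','wb'))
print(get_state());print(a['extrinsics'],b['extrinsics'])
E
```

```text
pics
{'time': 0.1, 'joint_positions': array([-1.26989166,  0.32175589, -0.07010237,  1.45155764,  0.02261316,
        1.37078259, -0.05687901]), 'qd': array([ 0.00161684, -0.00267569, -0.00018817, -0.00034836, -0.00062942,
        0.0003278 , -0.00013902]), 'joint_torque': array([ 2.33518758e-04, -4.92571092e+01, -4.05312767e-01, -3.13397813e+01,
       -6.40337658e-02,  3.96081386e-02,  7.08537050e-05]), 'position': array([0.18377876, 0.62296513, 0.22156413]), 'tool_rot': array([ 2.51515817e+00,  1.88059361e+00, -2.06086549e-03]), 'ft_force': array([-0.14262328, -0.2239006 ,  0.14133865]), 'torque': array([-0.00030243, -0.01385912, -0.02608265]), 'grip_width': 1.0019347551293731}
[[-0.02408362 -0.97538207  0.21920262  0.41509701]
 [-0.99969644  0.02235745 -0.01035228  0.05135057]
 [ 0.00519661 -0.2193854  -0.97562444  1.06644712]
 [ 0.          0.          0.          1.        ]] [[-8.37922326e-01  3.96507547e-01 -3.75057250e-01  9.61688972e-01]
 [ 5.45789175e-01  6.07989508e-01 -5.76595990e-01  5.63466030e-01]
 [-5.93788423e-04 -6.87844840e-01 -7.25857509e-01  7.34018233e-01]
 [ 0.00000000e+00  0.00000000e+00  0.00000000e+00  1.00000000e+00]]
```

View pics/top0.png

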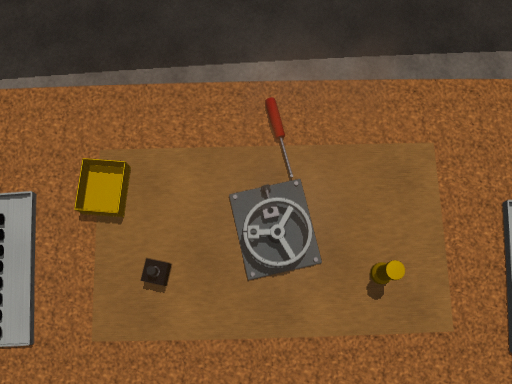

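View pics/scene0.png

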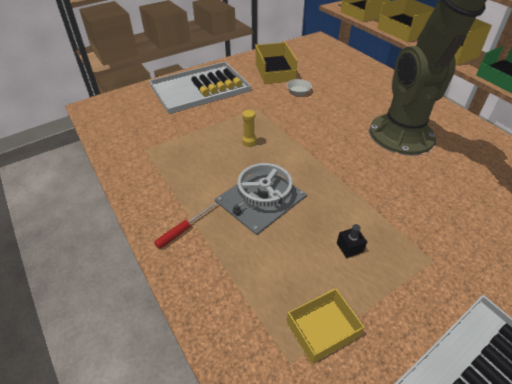

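The top view shows the pulley at about (278,232), the pointer at (266,190), the lug at (253,232) and the pin rest at (155,272). The scene view agrees. Next I'll measure from an enlarged crop.

```bash
python3 - <<'E'
from h import *
import pickle
a,b=pickle.load(open('d0.pkl','rb'))
c=a['pixels'][175:285,225:330]; cv2.imwrite('pics/c0.png',cv2.resize(c,None,fx=5,fy=5,interpolation=cv2.INTER_CUBIC))
# rim ellipse: bright, greyish
hsv=cv2.cvtColor(a['pixels'],cv2.COLOR_BGR2HSV)
m=((hsv[...,1]<60)&(hsv[...,2]>125)).astype(np.uint8); m[:175]=0;m[285:]=0;m[:,:225]=0;m[:,330:]=0
cs=cv2.findContours(m,cv2.RETR_EXTERNAL,cv2.CHAIN_APPROX_NONE)[0]
k=max(cs,key=cv2.contourArea); print(cv2.fitEllipse(cv2.convexHull(k)))
P=ray(a,k.reshape(-1,2),.060); ce=cv2.minEnclosingCircle(P[:,:2].astype(np.float32)); print(ce)
print('lug',ray(a,[[253,232]],.054),'pointer base',ray(a,[[266,190]],.035),'pin top',ray(a,[[153,270]],.088))
E
```

```text
((277.2663879394531, 231.1054229736328), (67.34293365478516, 68.39558410644531), 111.76700592041016)
((0.5667204260826111, -0.012620105408132076), 0.07391896098852158)
lug [[0.56558523 0.03958881 0.054     ]] pointer base [[0.66274915 0.00785839 0.035     ]] pin top [[0.48616828 0.24765237 0.088     ]]
```

View pics/c0.png

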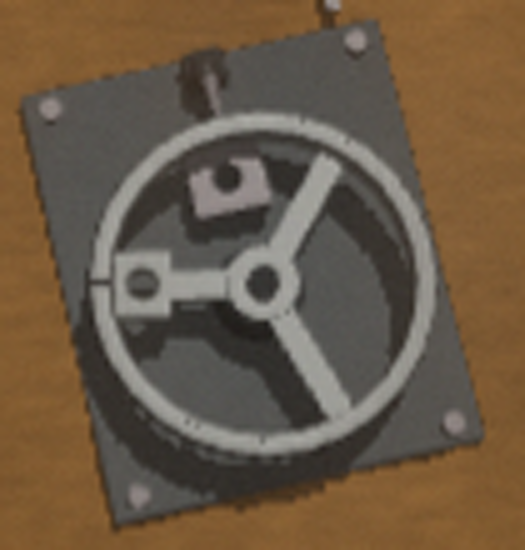

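The crop shows the mark at (100,282), the lug hole at (143,285), the pointer tip at (214,115), and the bore in its block at (228,178) through the window. The plate screws are at (50,108), (356,40), (455,422) and (138,495).

```bash
python3 - <<'E'
from h import *
import pickle
a,b=pickle.load(open('d0.pkl','rb'))
f=lambda L:[(x/5+225-.4,y/5+175-.4) for x,y in L]
s=ray(a,f([(50,108),(356,40),(455,422),(138,495)]),.012)[:,:2]
print(s,s.mean(0))
v=[s[0]-s[3],s[1]-s[2]];print('len',np.linalg.norm(v,axis=1),[np.degrees(np.arctan2(w[1],w[0])) for w in v])
v=[s[0]-s[1],s[3]-s[2]];print('len',np.linalg.norm(v,axis=1),[np.degrees(np.arctan2(w[1],w[0]))-90 for w in v])
h=ray(a,f([(266,284)]),.059)[0,:2];C=(h+[.5667,-.0126])/2;print('hub',h,C)
for n,p,z in [('mark',(100,282),.06),('hole',(143,285),.054),('tip',(214,115),.033),('bore',(228,178),.034)]:
    q=ray(a,f([p]),z)[0,:2];w=q-h;print(n,q,np.linalg.norm(w),np.degrees(np.arctan2(w[1],w[0])))
# pin: two-view
ps=b['pixels'][215:265,330:375];cv2.imwrite('pics/pin.png',np.hstack([cv2.resize(ps,(405,450),interpolation=cv2.INTER_CUBIC),cv2.resize(a['pixels'][252:292,135:175],(390,450),interpolation=cv2.INTER_CUBIC)]))
E
```

```text
[[ 0.65533814  0.07912082]
 [ 0.68424405 -0.06233375]
 [ 0.50777472 -0.09881553]
 [ 0.47909539  0.04315581]] [ 0.58161308 -0.00971816]
len [0.17987493 0.18020084] [np.float64(11.533715980066006), np.float64(11.680305230711767)]
len [0.14437779 0.14483911] [np.float64(11.549249040302271), np.float64(11.420507077939632)]
hub [ 0.56488309 -0.01370706] [ 0.56579154 -0.01315353]
mark [0.5672792  0.05764042] 0.07138770394758759 88.07651553552488
hole [0.56644676 0.03913541] 0.05286559922164857 88.30504766482686
tip [0.6456553  0.00517642] 0.08295020053057185 13.15866073016503
bore [ 6.16574005e-01 -1.09659806e-04] 0.05344941827171523 14.73789147645945
```

View pics/pin.png

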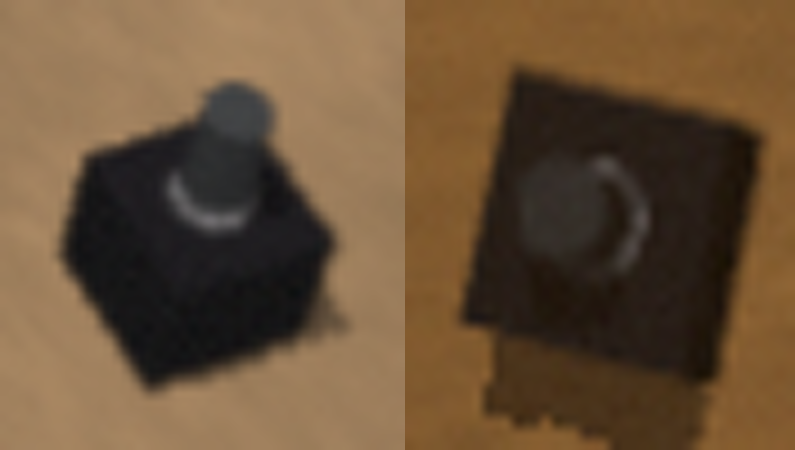

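Request:
carry_out([
  [[0.3215,-0.599,-0.063],-1.843],
  [[0.3215,-0.599,-0.063],-1.843],
  [[0.3215,-0.599,-0.063],-1.843],
  [[0.3215,-0.599,-0.063],-1.843],
  [[0.3215,-0.599,-0.063],-1.843],
  [[0.3215,-0.599,-0.063],-1.843],
  [[0.3215,-0.599,-0.063],-1.843],
  [[0.3215,-0.599,-0.063],-1.843],
  [[0.3215,-0.599,-0.063],-1.843],
  [[0.3215,-0.599,-0.063],-1.843],
  [[0.3215,-0.599,-0.063],-1.843],
  [[0.3215,-0.599,-0.063],-1.843],
  [[0.3215,-0.599,-0.063],-1.843],
  [[0.3215,-0.599,-0.063],-1.843],
  [[0.3215,-0.599,-0.063],-1.843],
  [[0.3215,-0.599,-0.063],-1.843],
  [[0.3215,-0.599,-0.063],-1.843],
  [[0.3215,-0.599,-0.063],-1.843],
], grip=0.31, squeeze=15)

```text
time: 1.9
position: [0.5049, 0.0261, 0.1595]
tool_rot: [-3.021, 0.862, 0.001]
ft_force: [-0.2, 0.4, -0.4]
grip_width: 0.344
```

```bash
python3 - <<'E'
from h import *
import pickle
a,b=pickle.load(open('d0.pkl','rb'))
print('pin',ray(a,[[150.7,270.0]],.084),ray(b,[[356,227]],.084))
w=img('wrist','w1.png')
s=get_state();print(s['position'],s['tool_rot'],s['grip_width'],s['joint_positions'][6]);R=cv2.Rodrigues(s['tool_rot'])[0];print(R[:,0],R[:,2])
print(proj(w,[[.5653,-.0133,.059],[.5679,.0611,.06],[.5055,.0241,.06],[.6427,.0025,.033]]))
E
```

```text
pin [[0.48654855 0.25323314 0.084     ]] [[0.48677049 0.25461252 0.084     ]]
[0.50502931 0.02594999 0.15961342] [-3.02044230e+00  8.62552893e-01  2.60058708e-04] 0.34448689914488073 -0.6294985301863771
[ 8.49195843e-01 -5.28077975e-01 -2.70015623e-04] [-4.84142044e-05  4.33463365e-04 -9.99999905e-01]
[[343.93767526 196.14840146]
 [302.50488709 116.52960402]
 [258.96062784 196.33262157]
 [408.50366299 126.44158068]]
```

View pics/w1.png

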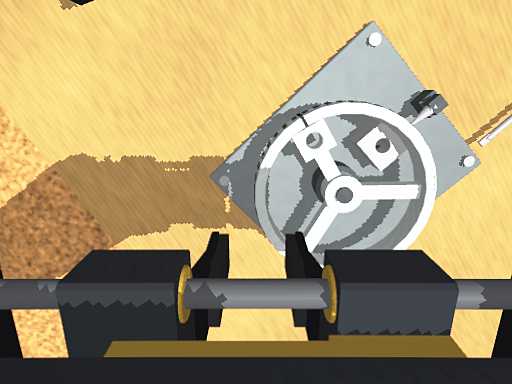

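The wrist view matches the model: hub at (345,195), predicted (344,196). The mark is at (303,118) and the bore is visible at (382,146). I'll descend over the rim and grip.

Request:
carry_out([
  [[0.0005,-0.002,-0.04],0],
  [[0.0005,-0.002,-0.08],0],
  [[0.0005,-0.002,-0.1],0],
  [[0.0005,-0.002,-0.115],0],
  [[0.0005,-0.002,-0.115],0],
])

```text
time: 2.45
position: [0.5038, 0.0232, 0.0426]
tool_rot: [3.018, -0.864, -0.006]
ft_force: [-0.5, 0.6, -0.4]
grip_width: 0.345
```

Request:
carry_out([
  [[0,0,0],0],
  [[0,0,0],0],
  [[0,0,0],0],
  [[0,0,0],0],
], grip=1)

```text
time: 2.85
position: [0.5065, 0.0229, 0.0455]
tool_rot: [-3.019, 0.866, -0.002]
ft_force: [0.9, 0.8, 2.2]
grip_width: 0.089
```

```bash
python3 - <<'E'
from h import *
s=get_state();p=s['position'];print(p,s['ft_force'],s['grip_width'])
E0=None
w=img('wrist','w2.png');t=img('top','t2.png')
C=np.array([.5653,-.0133])
v=p[:2]-C;r=np.hypot(*v);a=np.arctan2(v[1],v[0]);print(r,np.degrees(a))
d=np.radians(-76.6)
for i in range(1,17):
    q=a+d*i/16; print([[round(C[0]+r*np.cos(q)-p[0],4),round(C[1]+r*np.sin(q)-p[1],4),0],round(d*i/16,4)],end=', ')
E
```

```text
[0.50649396 0.0228712  0.04551918] [0.9231666  0.81621456 2.17537492] 0.08862976670274675
0.0690398868680934 148.40461042877044
[[np.float64(0.0032), np.float64(0.0048), 0], np.float64(-0.0836)], [[np.float64(0.0068), np.float64(0.0093), 0], np.float64(-0.1671)], [[np.float64(0.0108), np.float64(0.0135), 0], np.float64(-0.2507)], [[np.float64(0.0151), np.float64(0.0173), 0], np.float64(-0.3342)], [[np.float64(0.0197), np.float64(0.0207), 0], np.float64(-0.4178)], [[np.float64(0.0246), np.float64(0.0238), 0], np.float64(-0.5013)], [[np.float64(0.0297), np.float64(0.0265), 0], np.float64(-0.5849)], [[np.float64(0.0351), np.float64(0.0287), 0], np.float64(-0.6685)], [[np.float64(0.0406), np.float64(0.0304), 0], np.float64(-0.752)], [[np.float64(0.0462), np.float64(0.0317), 0], np.float64(-0.8356)], [[np.float64(0.0519), np.float64(0.0325), 0], np.float64(-0.9191)], [[np.float64(0.0577), np.float64(0.0329), 0], np.float64(-1.0027)], [[np.float64(0.0634), np.float64(0.0327), 0], np.float64(-1.0862)], [[np.float64(0.0692), np.float64(0.0321), 0], np.float64(-1.1698)], [[np.float64(0.0748), np.float64(0.031), 0], np.float64(-1.2534)], [[np.float64(0.0804), np.float64(0.0294), 0], np.float64(-1.3369)],
```

View pics/w2.png

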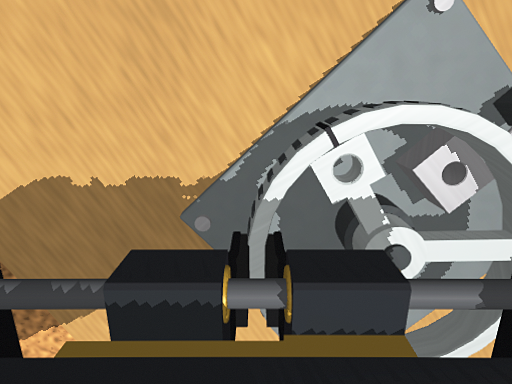

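The rim is gripped, with one finger each side. I'll turn it −76.6° along the arc.

Request:
carry_out([
  [[0.0033,0.0049,0],-0.0836],
  [[0.0069,0.0095,0],-0.1671],
  [[0.011,0.0137,0],-0.2507],
  [[0.0154,0.0176,0],-0.3342],
  [[0.0201,0.0211,0],-0.4178],
  [[0.0251,0.0243,0],-0.5013],
  [[0.0303,0.027,0],-0.5849],
  [[0.0358,0.0292,0],-0.6685],
  [[0.0414,0.031,0],-0.752],
  [[0.0471,0.0323,0],-0.8356],
  [[0.0529,0.0331,0],-0.9191],
  [[0.0588,0.0335,0],-1.0027],
  [[0.0646,0.0333,0],-1.0862],
  [[0.0705,0.0327,0],-1.1698],
  [[0.0762,0.0316,0],-1.2534],
  [[0.0819,0.03,0],-1.3369],
  [[0.0819,0.03,0],-1.3369],
  [[0.0819,0.03,0],-1.3369],
  [[0.0819,0.03,0],-1.3369],
])

```text
time: 4.85
position: [0.5888, 0.0538, 0.0455]
tool_rot: [-1.833, 2.548, 0.0]
ft_force: [0.5, 3.3, 5.2]
grip_width: 0.085
```

```bash
python3 - <<'E'
from h import *
s=get_state();p=s['position'];R=cv2.Rodrigues(s['tool_rot'])[0];print(p,s['ft_force'],s['torque'],s['grip_width'],np.degrees(np.arctan2(R[1,0],R[0,0])),s['joint_positions'][6])
t=img('top');w=img('wrist');cv2.imwrite('pics/j3.png',np.hstack([cv2.resize(t['pixels'][180:290,235:320],(370,480),interpolation=cv2.INTER_CUBIC),cv2.resize(w['pixels'],(430,323)) if 0 else cv2.copyMakeBorder(cv2.resize(w['pixels'],(430,322)),0,158,0,0,0)]))
cv2.imwrite('pics/w3.png',w['pixels'])
E
```

```text
[0.58883963 0.05376943 0.04553224] [0.53979982 3.2990777  5.21845368] [ 0.6249494   0.06318546 -0.23967365] 0.08502785082068694 -108.52662594698717 -1.7702060329419569
```

View pics/j3.png

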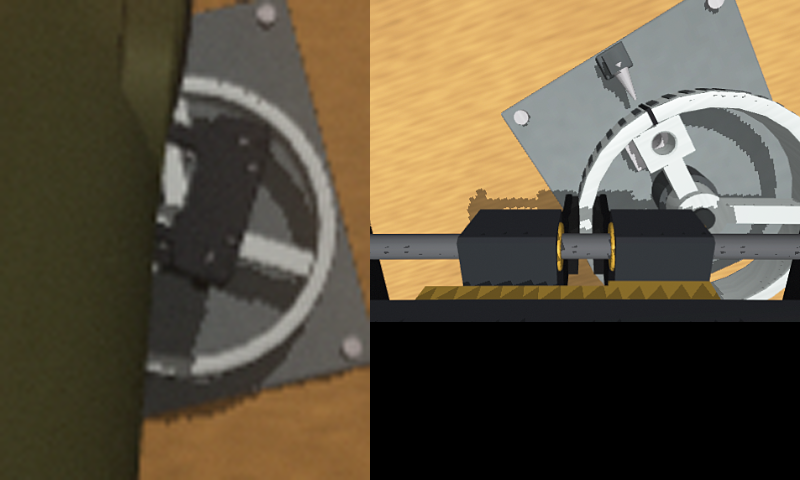

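The wrist half of the picture shows the mark at (650,113), close to the pointer tip at (635,100). I'll enlarge that area to measure it.

```bash
python3 - <<'E'
import cv2
w=cv2.imread('pics/w3.png');c=w[40:200,250:450];cv2.imwrite('pics/c3.png',cv2.resize(c,(800,640)[0:2] if 0 else (740,592),interpolation=cv2.INTER_CUBIC))
E
```

```text
(no output)
```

View pics/c3.png

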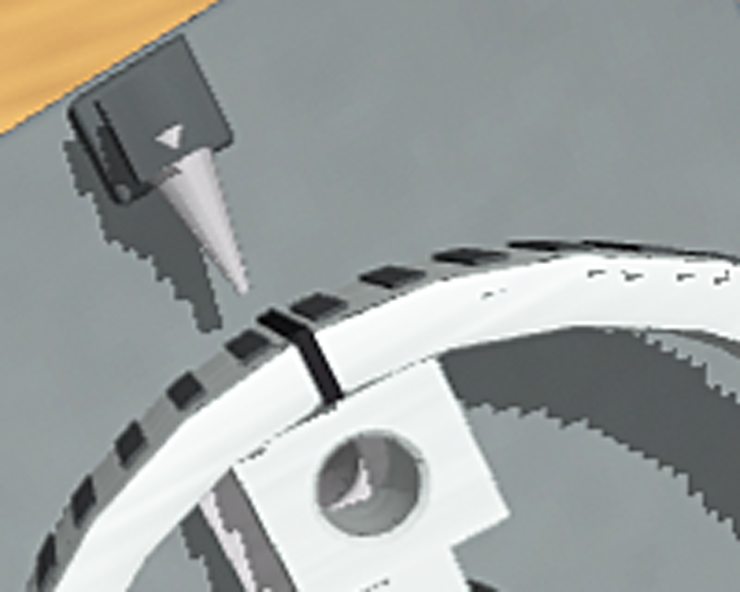

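```bash
python3 - <<'E'
from h import *
import bench
w=img('wrist')  # static pose, same calibration
f=lambda L:[(x/3.7+250-.36,y/3.7+40-.36) for x,y in L]
A=lambda v:np.degrees(np.arctan2(v[1],v[0]))
T=ray(w,f([(246,294)]),.033)[0,:2]
Q=dict(mo=((302,335),.06),mi=((333,401),.06),hole=((371,484),.054),mb=((267,318),.0365))
for C in ([.5653,-.0133],[.5662,-.0138]):
    C=np.array(C);print('tip',T,np.hypot(*(T-C)),A(T-C))
    for k,(p,z) in Q.items():
        q=ray(w,f([p]),z)[0,:2];print(k,q.round(4),np.hypot(*(q-C)).round(4),A(q-C).round(2))
cv2.imwrite('pics/w3b.png',w['pixels'])
E
```

```text
tip [0.64320152 0.0027923 ] 0.07954626974371079 11.671555203069
mo [0.6398 0.0015] 0.076 11.26
mi [0.631 0.   ] 0.0671 11.44
hole [ 0.6177 -0.0031] 0.0534 11.05
mb [0.6396 0.0014] 0.0758 11.2
tip [0.64320152 0.0027923 ] 0.07876889356477465 12.1601734051001
mo [0.6398 0.0015] 0.0752 11.76
mi [0.631 0.   ] 0.0663 12.02
hole [ 0.6177 -0.0031] 0.0526 11.78
mb [0.6396 0.0014] 0.075 11.71
```

The mark is within 0.4° of the pointer (11.3–11.8° against 11.7–12.2°), so the alignment is good. I'll release the rim, lift, and go above the pin.

Request:
carry_out([
  [[0,0,0],0],
  [[0,0,0],0],
  [[0,0,0],0],
  [[0,0,0.03],0],
  [[0,0,0.07],0],
  [[0,0,0.115],0],
  [[-0.102,0.2,0.115],0.525],
  [[-0.102,0.2,0.115],0.525],
  [[-0.102,0.2,0.115],0.525],
  [[-0.102,0.2,0.115],0.525],
  [[-0.102,0.2,0.115],0.525],
  [[-0.102,0.2,0.115],0.525],
  [[-0.102,0.2,0.115],0.525],
  [[-0.102,0.2,0.115],0.525],
], grip=0.31)

```text
time: 6.4
position: [0.4867, 0.2503, 0.1594]
tool_rot: [2.429, -1.992, 0.001]
ft_force: [-0.9, -0.0, 0.7]
grip_width: 0.343
```

```bash
python3 - <<'E'
from h import *
w=img('wrist','w4.png');s=get_state();p=s['position'];R=cv2.Rodrigues(s['tool_rot'])[0];print(p,s['grip_width'],np.degrees(np.arctan2(R[1,0],R[0,0])),s['joint_positions'][6])
e=proj(w,[[.4867,.2538,.084]])[0];print(e)
x,y=e.astype(int);x=max(x,60);y=max(y,60);print(x,y)
cv2.imwrite('pics/c4.png',cv2.resize(w['pixels'][y-60:y+60,x-60:x+60],(600,600),interpolation=cv2.INTER_CUBIC))
t=img('top','t4.png')
E
```

```text
[0.48676825 0.25028404 0.15949956] 0.3413299032158239 -78.737376868638 -1.8135045076398941
[251.9096423  203.13708707]
251 203
```

View pics/c4.png

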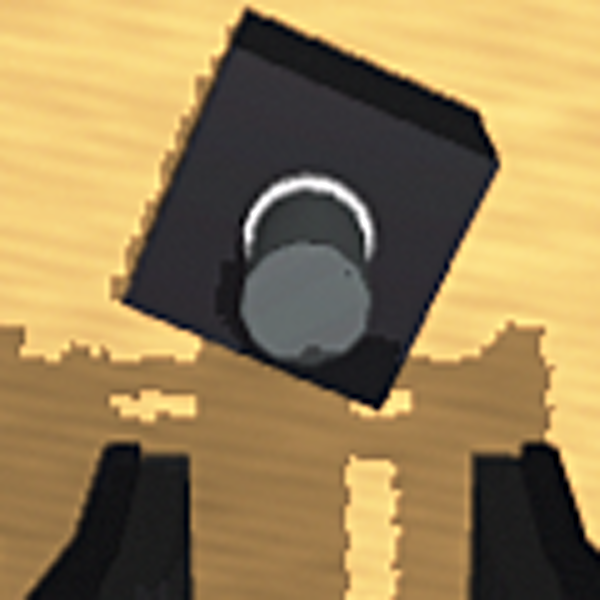

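The knob top is at px (252.1,203.1) against a predicted (251.9,203.1), so the pin position holds. I'll descend and grip.

Request:
carry_out([
  [[0,0.0035,-0.03],0],
  [[0,0.0035,-0.06],0],
  [[0,0.0035,-0.085],0],
  [[0,0.0035,-0.1],0],
  [[0,0.0035,-0.106],0],
  [[0,0.0035,-0.106],0],
  [[0,0.0035,-0.106],0],
])

```text
time: 7.2
position: [0.4868, 0.2562, 0.0547]
tool_rot: [-2.43, 1.988, -0.001]
ft_force: [0.2, 0.1, 1.1]
grip_width: 0.345
```

Request:
carry_out([
  [[0,0,0],0],
  [[0,0,0],0],
  [[0,0,0],0],
  [[0,0,0],0],
  [[0,0,0],0],
], grip=1, squeeze=25)

```text
time: 7.7
position: [0.4867, 0.2557, 0.0546]
tool_rot: [-2.431, 1.988, -0.001]
ft_force: [-0.5, -2.3, 6.0]
grip_width: 0.218
```

Request:
carry_out([
  [[0,0,0.01],0],
  [[0,0,0.03],0],
  [[0,0,0.05],0],
  [[0,0,0.075],0],
  [[0,0,0.075],0],
  [[0.03,-0.04,0.075],0],
  [[0.06,-0.08,0.075],0],
  [[0.09,-0.12,0.075],0],
  [[0.11,-0.16,0.075],0],
  [[0.12,-0.2,0.075],0],
  [[0.1304,-0.24,0.075],0],
  [[0.1304,-0.259,0.075],0],
  [[0.1304,-0.259,0.065],0],
  [[0.1304,-0.259,0.065],0],
  [[0.1304,-0.259,0.065],0],
  [[0.1304,-0.259,0.065],0],
  [[0.1304,-0.259,0.065],0],
])

```text
time: 9.4
position: [0.6163, -0.0014, 0.1187]
tool_rot: [-2.434, 1.986, 0.0]
ft_force: [-0.5, -0.4, -0.9]
grip_width: 0.228
```

```bash
python3 - <<'E'
from h import *
w=img('wrist','w5.png');s=get_state();p=s['position'];R=cv2.Rodrigues(s['tool_rot'])[0];print(p,s['grip_width'],s['ft_force'],s['torque'],np.degrees(np.arctan2(R[1,0],R[0,0])),s['joint_positions'][6],R[:,2])
print(proj(w,[[.6171,-.0033,.054],[p[0],p[1],p[2]-.0486],[p[0],p[1],p[2]-.0086],[.5662,-.0138,.059]]))
sc=img('scene');q=proj(sc,[[.6171,-.0033,.07]])[0].astype(int);print(q)
c=sc['pixels'][q[1]-35:q[1]+35,q[0]-35:q[0]+35]
cv2.imwrite('pics/j5.png',np.hstack([w['pixels'],cv2.resize(c,(288,384),interpolation=cv2.INTER_CUBIC)]))
E
```

```text
[ 0.616325   -0.00181903  0.11876274] 0.22260809466850748 [ 0.58052759  0.38764688 -0.25732764] [-0.0734567   0.1831586  -0.02910186] -78.44229172199876 -1.197458062543399 [ 2.72177363e-04  2.91007176e-04 -9.99999921e-01]
[[259.26407036 208.30546352]
 [257.05545087 216.87584446]
 [257.06758329 242.25676165]
 [259.30166519 275.28135695]]
[250 187]
```

View pics/j5.png

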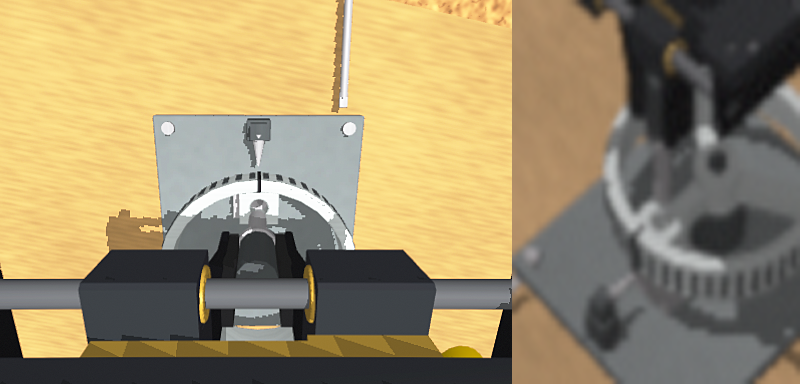

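The mark sits straight below the pointer at (259,170–190). The hole is at (259,206) with the pin tip just behind it. One enlargement will give the pin-to-hole offset.

```bash
python3 - <<'E'
import cv2
w=cv2.imread('pics/w5.png');cv2.imwrite('pics/c5.png',cv2.resize(w[165:265,210:310],(600,600),interpolation=cv2.INTER_CUBIC))
E
```

```text
(no output)
```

View pics/c5.png

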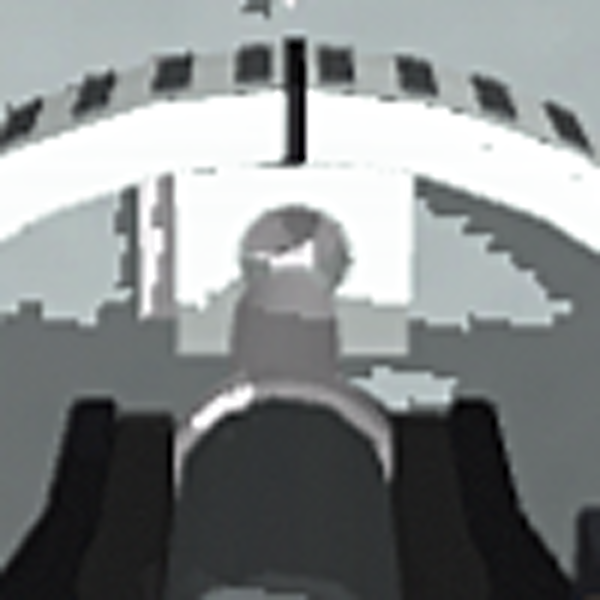

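The hole is at crop (296,259) and the pin tip at about (291,315), close to prediction. That needs a shift of about +1.2 mm in x and −0.7 mm in y. I'll descend gently.

Request:
carry_out([
  [[0.0012,-0.0007,0],0],
  [[0.0012,-0.0007,-0.006],0],
  [[0.0012,-0.0007,-0.012],0],
  [[0.0012,-0.0007,-0.015],0],
  [[0.0012,-0.0007,-0.018],0],
  [[0.0012,-0.0007,-0.02],0],
  [[0.0012,-0.0007,-0.022],0],
  [[0.0012,-0.0007,-0.022],0],
  [[0.0012,-0.0007,-0.022],0],
])

```text
time: 10.4
position: [0.6172, -0.0034, 0.0963]
tool_rot: [2.432, -1.988, -0.001]
ft_force: [0.1, 0.9, -1.3]
grip_width: 0.222
```

The tip is 6 mm into the hole with no contact force. I'll continue toward the block.

Request:
carry_out([
  [[0,0,-0.004],0],
  [[0,0,-0.008],0],
  [[0,0,-0.011],0],
  [[0,0,-0.013],0],
  [[0,0,-0.014],0],
  [[0,0,-0.0145],0],
  [[0,0,-0.015],0],
  [[0,0,-0.015],0],
  [[0,0,-0.015],0],
])

```text
time: 11.3
position: [0.6179, -0.0035, 0.0825]
tool_rot: [-2.431, 1.988, -0.001]
ft_force: [-1.2, 1.9, 4.2]
grip_width: 0.217
```

Contact at TCP z 0.0825, exactly the height for the tip on the block. I'll rock toward +y, where the bore was seen, with a light press.

Request:
carry_out([
  [[-0.0001,0.0005,0],0],
  [[-0.0001,0.0005,0],0],
  [[-0.0002,0.001,0],0],
  [[-0.0002,0.001,0],0],
  [[-0.0003,0.0015,0],0],
  [[-0.0003,0.0015,0],0],
  [[-0.0003,0.0015,0],0],
])

```text
time: 12.0
position: [0.6177, -0.0032, 0.0825]
tool_rot: [-2.431, 1.989, -0.003]
ft_force: [-1.1, -0.6, 5.4]
grip_width: 0.222
```

Request:
carry_out([
  [[-0.0001,0.0005,0],0],
  [[-0.0001,0.0005,0],0],
  [[-0.0001,0.0005,0],0],
])

```text
time: 12.3
position: [0.6177, -0.0031, 0.0825]
tool_rot: [2.431, -1.989, 0.003]
ft_force: [0.1, -0.0, 5.7]
grip_width: 0.221
```

Request:
carry_out([
  [[-0.0001,0.0005,0],0],
  [[-0.0001,0.0005,0],0],
  [[-0.0001,0.0005,0],0],
])

```text
time: 12.6
position: [0.6176, -0.003, 0.0824]
tool_rot: [2.431, -1.99, 0.004]
ft_force: [1.4, -1.8, 5.1]
grip_width: 0.222
```

Request:
carry_out([
  [[-0.0001,0.0005,0],0],
  [[-0.0002,0.001,0],0],
  [[-0.0002,0.001,0],0],
  [[-0.0002,0.001,0],0],
])

```text
time: 13.0
position: [0.6175, -0.0026, 0.0824]
tool_rot: [2.43, -1.99, 0.005]
ft_force: [0.7, -2.9, 5.4]
grip_width: 0.223
```

Request:
carry_out([
  [[-0.0001,0.0005,0],0],
  [[-0.0002,0.001,0],0],
  [[-0.0002,0.001,0],0],
  [[-0.0002,0.001,0],0],
])

```text
time: 13.4
position: [0.6174, -0.002, 0.0824]
tool_rot: [2.43, -1.99, 0.006]
ft_force: [1.2, -3.5, 4.9]
grip_width: 0.221
```

Request:
carry_out([
  [[-0.0001,0.0005,0],0],
  [[-0.0002,0.001,0],0],
  [[-0.0002,0.001,0],0],
  [[-0.0002,0.001,0],0],
])

```text
time: 13.8
position: [0.6171, -0.0007, 0.0822]
tool_rot: [2.43, -1.989, 0.005]
ft_force: [0.2, -3.8, 5.2]
grip_width: 0.223
```

Request:
carry_out([
  [[-0.0001,0.0005,0],0],
  [[-0.0002,0.001,0],0],
  [[-0.0002,0.001,0],0],
  [[-0.0002,0.001,0],0],
])

```text
time: 14.2
position: [0.6162, 0.0019, 0.0813]
tool_rot: [2.431, -1.989, 0.002]
ft_force: [2.0, -3.6, 1.1]
grip_width: 0.221
```

z dropped 1.2 mm and the force fell, so it may be entering the bore. I'll probe downward gently.

Request:
carry_out([
  [[0,0,-0.001],0],
  [[0,0,-0.002],0],
  [[0,0,-0.002],0],
])

```text
time: 14.5
position: [0.6163, 0.002, 0.0793]
tool_rot: [2.431, -1.989, 0.002]
ft_force: [1.7, -3.5, 0.6]
grip_width: 0.22
```

It's in the bore. I'll ease the side load and go down.

Request:
carry_out([
  [[0.0002,-0.001,0],0],
  [[0.0003,-0.0015,-0.002],0],
  [[0.0003,-0.0015,-0.004],0],
  [[0.0003,-0.0015,-0.006],0],
  [[0.0003,-0.0015,-0.006],0],
])

```text
time: 15.0
position: [0.6161, 0.0016, 0.073]
tool_rot: [2.432, -1.988, -0.001]
ft_force: [2.4, -2.9, -1.2]
grip_width: 0.225
```

Request:
carry_out([
  [[0.0002,-0.001,-0.002],0],
  [[0.0002,-0.001,-0.004],0],
  [[0.0002,-0.001,-0.006],0],
  [[0.0002,-0.001,-0.008],0],
  [[0.0002,-0.001,-0.009],0],
  [[0.0002,-0.001,-0.01],0],
  [[0.0002,-0.001,-0.01],0],
  [[0.0002,-0.001,-0.01],0],
])

```text
time: 15.8
position: [0.6163, 0.0005, 0.0633]
tool_rot: [2.432, -1.988, -0.001]
ft_force: [1.0, 0.3, -1.5]
grip_width: 0.223
```

Request:
carry_out([
  [[0,0,-0.0005],0],
  [[0,0,-0.001],0],
  [[0,0,-0.0015],0],
  [[0,0,-0.0015],0],
])

```text
time: 16.2
position: [0.6165, 0.0004, 0.0626]
tool_rot: [-2.432, 1.989, 0.001]
ft_force: [-1.9, 0.8, 3.0]
grip_width: 0.225
```

The collar has seated at the predicted home height (0.0626) with 3 N. I'll release, lift straight up, and back away.

Request:
carry_out([
  [[0,0,0.0005],0],
  [[0,0,0.0005],0],
  [[0,0,0.0005],0],
  [[0,0,0.0005],0],
  [[0,0,0.01],0],
  [[0,0,0.025],0],
  [[0,0,0.05],0],
  [[0,0,0.09],0],
  [[-0.05,0.0,0.11],0],
  [[-0.09,0.03,0.12],0],
  [[-0.1,0.08,0.12],0],
  [[-0.1,0.13,0.12],0],
  [[-0.1,0.18,0.12],0],
  [[-0.1,0.22,0.12],0],
  [[-0.1,0.22,0.12],0],
  [[-0.1,0.22,0.12],0],
], grip=0.35)

```text
time: 17.8
position: [0.5168, 0.2212, 0.1831]
tool_rot: [-2.434, 1.985, -0.002]
ft_force: [0.4, -1.0, -0.3]
grip_width: 0.326
```

```bash
python3 - <<'E'
from h import *
t=img('top');b=img('scene');s=get_state();print(s['position'],s['ft_force'],s['grip_width'])
for d in(t,b): print(proj(d,[[.6165,0.0,.054],[.6165,0.0,.092]]))
q=proj(b,[[.6165,0,.07]])[0].astype(int)
cv2.imwrite('pics/j6.png',np.hstack([cv2.resize(t['pixels'][175:285,225:330],(400,420),interpolation=cv2.INTER_CUBIC),cv2.resize(b['pixels'][q[1]-40:q[1]+44,q[0]-40:q[0]+40],(400,420),interpolation=cv2.INTER_CUBIC)]))
E
```

```text
[0.5173029  0.21857407 0.18295922] [-0.2348262  -1.64961162  0.03519349] 0.32351280427649437
[[270.54890962 208.47003084]
 [271.34612547 204.92827877]]
[[251.22546978 192.29464744]
 [251.01639857 182.05960825]]
```

View pics/j6.png

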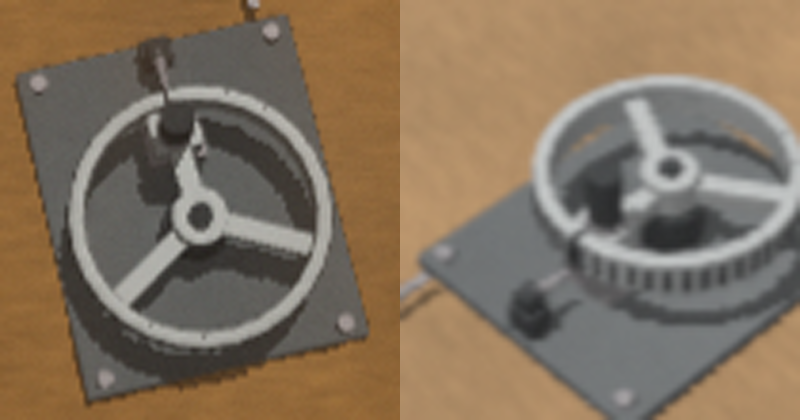

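The pin stands upright on the lug with its knob low at about (178,122), matching home height. The mark sits close to the pointer at (168,100), and the gripper is clear. I'll hand in.

```bash
python3 -c "
from h import *
print(ticket.close_job())"
```

```text
the job is handed in; nothing more can be done
None
```

The timing pin is fully home in the pulley and released, and the job is handed in. The robot clock read about 18 s of the 72 s allowed.

1. **Turning the pulley:** I gripped the rim with one finger on each side and turned it −76.6°. The wrist image then put the mark within about 0.4° of the pointer, and I let go.
2. **Inserting the pin:** I took the pin from its rest and put it in the pulley's hole. It touched the block at the expected height, 20 mm short of home, with about 4 N.
3. **Finding the bore:** I rocked the pulley toward +y, pressing with 4–6 N. The pin dropped into the bore and I eased it down.
4. **Last checks:**
   - **Height:** the collar seated with the tool at 62.6 mm, exactly the height calculated for home, with a 3 N reaction.
   - **Final images:** they show the pin upright with its collar down on the lug, the mark close to the pointer and the gripper clear. The knob top was about 2 pixels from its predicted spot in the top view.

**Disagreement:** the tool moved up to about 5 mm during the rock, though I had estimated the bore about 2.6 mm off the pointer line. The arm overshot under the side load. Once I eased that off, the pin settled about 3.5–4 mm from where it first touched the block, at the edge of the stated 2–4 mm range. I didn't re-measure the torch, bin or screwdriver at the end, but the arm never went near them.

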